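Take the striker out of its lidded pot and set it on the baseline

ROBOT

A 7-joint arm with a two-finger parallel gripper is mounted at the origin on the work surface. World frame = base frame: x ahead of the robot, y to its left, z up, the work surface at z = 0. Lengths are in mm, angles in rad, forces in N, time in s.
With the tool pointing down it reaches from about 400 to 875 mm from the base axis. Payload 4.4 kg.
Tool frame: the origin (TCP) lies at the very end of the fingers, on their centre line; the grasp point (between the pads) lies 19 mm behind it; z points along the fingers, x is the direction in which the jaws open and shut, and the axes are right-handed (so a half turn about z gives the same grasp; the last joint's range is limited). The gripper opens to 85 mm and grips with 20 to 120 N. Pads are 22 mm wide; open, the fingers measure 114 mm over their backs; the gripper's body (76 mm by 85 mm) begins 54 mm behind the grasp point. The pads swing forward as they close: fully open they stand 13 mm farther back than shut.
Start: joints at [-1.248, 0.628, 0.038, 1.517, -0.027, 0.996, -0.02], TCP at [246.379, 601.511, 231.313] pointing down, gripper open.
Joint ranges: [-3.06, 3.06], [-0.37, 2.12], [-1.25, 1.32], [0.18, 2.47], [-1.1, 4.24], [0.23, 1.98], [-2.94, 2.94]. Speed limits (rad/s): [2.57, 2.57, 3.14, 3.14, 3.14, 3.14, 3.14].

INTERFACE

Orientations are given as [roll, pitch, yaw] about the fixed x, y, z axes, in that order (R = Rz(yaw) Ry(pitch) Rx(roll)).
In Python, from cell import ctrl gives the robot as it stands.
- The arm moves only by the shell command python3 -m creep 'ROWS'. ROWS is text: rows parted by semicolons, each of 7 numbers parted by spaces: the shift along the tool's x, y, z in units of 40 mm (1.0 is 40 mm), then the turn, a rotation vector about the tool's x, y, z in degrees, then the closure, from 0 (fully open) to 1 (shut). In form: x y z rx ry rz grip; .... A call has 1 to 10 rows; each row is the pose to reach, as a shift and turn from the pose commanded when the call began, along the tool's axes at that moment; what a row does not reach only later rows make up. A row lasts 1/12 s, in which the tool goes at most 41.7 mm and 7.16 degrees, less where a joint would pass 70% of its speed; a pose out of reach is approached as far as the arm can. A call with a gripper value outside its range is refused whole. The fingers move at their own pace and stop on an object; the grip force is fixed at half the most. Time passes only in rows, so rows that repeat a pose let the fingers close. It gives the time, the measured TCP pose, the force and the opening at its end, in the units of the state.
- ctrl.read_state(): the state, without advancing time (a new reading comes with each control period).
- ctrl.get_image(name): name is "scene" or "top" or "wrist"; returns a dict with "img" (420x560x3 uint8, red, green, blue), "vfov" (degrees; the focal length in pixels is half the picture's height over the tangent of half this angle, whatever the lens; pixels are square), "cx", "cy" (the principal point, pixels), "distortion" ([k1, k2, p1, p2, k3] as OpenCV has them; the pictures are not rectified), "T" (4x4, takes a point from camera to world coordinates); the wrist camera has in their place "tool_from_camera" (4x4, takes a point from camera to tool coordinates, whose origin is the TCP and whose axes are the tool frame's). Camera axes: x right, y up, looking along -z (the intrinsics and any distortion apply to the point x, -y, -z); pixel columns grow to the right and rows downward; lengths in mm; the calibration is good to about 2 mm. A picture is of the moment at which its call begins: read the wrist's pose just before it. There is no depth.
- ctrl.finish_job(): hands the job in, once; it reports no verdict.
Trained networks look in the newest picture that a camera, given by its name, has taken for a name from the list of things; names that differ only in an ending like _2 or _b are one class to them, and where a whole thing is asked for, a point or a joint stands for the part that bears it (a point fixed in the world has none). Each returns a list of dicts, best first, with "score" (0 to 1); they miss things now and then, are a little off and sometimes report something else, mostly with a low value. They report only what shows in the picture. A call takes as long as a camera call.
- ctrl.boxes_of(camera, thing): "rect" ([left, top, right, bottom] in pixels, round what is visible of it).
- ctrl.cut_out(camera, thing): "pixels" (420x560 bool, what is visible of it) and "rect" ([left, top, right, bottom] in pixels, round what is visible of it).
The state is a dict: "clock": time; "qpos": joint angles; "qd": joint speeds; "tau": joint torques, N m; "eef_pos": TCP position; "tool_rot": TCP orientation; "force": force on the tool from outside, world axes, zero at the start; "torque": the same for the moment, N m; "width": finger opening in mm.
Only numpy, scipy, OpenCV 4.12 (cv2) and the standard library are available. Lean on these libraries where they do the work, as an engineer would, in place of code of your own. Each camera call takes 0.05 s, during which the arm holds its last target.

TASK

Get the carrom board ready for your first shot: lift the lid off the steel pot by its black knob and lay it gently, knob up and centred, on the empty cork mat. Then take the yellow striker out of the pot and set it down gently, flat on the baseline nearest you, so that it overlaps both lines of that baseline, anywhere between (and not over) the two red end circles. Leave the pot standing where it is and do not disturb the coins, the blue cup or the upturned tumbler; do not drop the lid or the striker.

Things in the scene. Friction and masses are not known exactly. Their poses are not given: they have to be found in the camera images.
- baseline (a point): Middle of the carrom board's baseline nearest the robot, on the playing surface. y axis along the baseline, x axis away from the robot towards the board's centre, z up. The baseline is two black lines along y: the near one spans x = -14.6 to -19.6 mm, the far one x = +14.6 to +16.6 mm. Its red end circles (17 mm radius) are centred at y = -219 and +219 mm.
- board: The carrom board, fixed: a light wood field 740 mm square, 35 mm above the table, with a dark teak frame 64 mm wide that stands 22 mm above the field. Origin at its centre, on the table; z up. The near frame's inner edge is 119 mm nearer the robot than the baseline's middle.
- pot: Round steel pot (loose, 0.45 kg) on the board; origin at the centre of its underside, z up. 128 mm outside diameter, 50 mm high, wall 4 mm (inside diameter 120 mm), floor 4 mm thick. The lid covers it at the start and the striker lies flat on its floor, within 14 mm of the middle.
- lid: Loose steel lid (about 0.17 kg with knob), 134 mm diameter; origin at the centre of its underside, z up. It has a locating rim of 110 mm diameter and 6 mm depth that hangs loosely inside the pot's mouth, so lifting it straight up 10 mm frees it; on the mat it stands on that rim. Its slightly domed top is 15 mm above the origin at the middle, 13 mm at 50 mm radius.
- lid_knob: The black knob of the lid, part of it; origin where it meets the dome's top, 15 mm above the lid's origin. A steel stem of 14 mm diameter up to 6 mm, then a black round head of 26 mm diameter from 6 to 30 mm (its straight side from 9 to 26 mm).
- lid_grip (a point): Point on the lid's axis at mid-height of the knob's head, 18 mm above the dome's top and 33 mm above the lid's underside; z up the lid's axis.
- mat_free: The empty round cork mat, 140 mm diameter, 6 mm thick, fixed on the board; origin at the centre of its underside. The lid goes here.
- mat_tumbler: The other cork mat, the same size; the upturned tumbler stands on it. Origin at the centre of its underside.
- striker: The striker, a translucent yellow disc, 41.2 mm diameter, 10 mm thick, 15 g; origin at the centre of its underside, z up.
- striker_center (a point): Centre of the striker, 5 mm above its underside.
- tumbler: Upturned steel tumbler, 102 mm tall, 75 mm diameter at the mouth (down), 54 mm at the top; origin at the centre of its mouth, on the mat. A bystander.
- cup: Blue ceramic cup, 80 mm diameter, 82 mm tall, no handle; origin at the centre of its underside. A bystander.
- coin_queen: Red queen carrom coin, 32 mm diameter, 8.5 mm thick, loose, lying on or close to the near baseline; origin at the centre of its underside. A bystander.
- coin_black_a: Black carrom coin, 32 mm diameter, 8.5 mm thick, loose, near the board's centre circle; origin at the centre of its underside. A bystander.
- coin_white_a: Pale wooden carrom coin, 32 mm diameter, 8.5 mm thick, loose, to the left of the board's centre; origin at the centre of its underside. A bystander.
- coin_black_b: Black carrom coin, 32 mm diameter, 8.5 mm thick, loose, between the near baseline and the near frame; origin at the centre of its underside. A bystander.
- coin_white_b: Pale wooden carrom coin, 32 mm diameter, 8.5 mm thick, loose, between the near baseline and the near frame; origin at the centre of its underside. A bystander.

How it is judged:
By the outcome, as a careful person would: the job done as asked, in the order asked, and still so for the second after the job is handed in, with the robot touching nothing.
It also fails if it takes over 67 s, if anything falls off the work surface, if the arm or the gripper's body presses on something with over 40 N, if the wrist force passes 120 N, or if a joint passes its speed limit or range.

## Working session

There is one attempt and no reset: what is moved stays moved. The work goes in short steps, Python scripts to look and compute and a shell command to move; the robot and the scene stay as the last step left them, time stands still between calls to the robot, and variables do not carry over. Pictures are saved under pics/ and viewed, and the job is handed in when it is done.

```bash
ls; mkdir -p pics
python3 - <<'E'
from cell import ctrl
import cv2
print(ctrl.read_state())
for n in("scene","top","wrist"):
    d=ctrl.get_image(n); cv2.imwrite(f"pics/{n}0.png",d["img"][:,:,::-1])
    print(n,{k:v for k,v in d.items() if k!="img"})
E
```

```text
pics
{'clock': 0.0, 'qpos': array([-1.24779216,  0.62934604,  0.03845463,  1.51839512, -0.02698508,
        0.99631492, -0.01998018]), 'qd': array([ 0.00101716,  0.00021717,  0.00043661,  0.0003463 , -0.00133822,
       -0.00037021, -0.00035529]), 'tau': array([-1.18146450e-03, -5.63382411e+01,  1.22660592e+00, -1.93435907e+01,
        1.12046339e-02,  1.04527056e-02, -1.48359140e-05]), 'eef_pos': array([246.14342498, 600.89432245, 230.38072847]), 'tool_rot': array([3.14154632e+00, 1.94449571e-03, 1.18200918e+00]), 'force': array([0.17708206, 0.39522699, 0.21903874]), 'torque': array([-0.0055298 ,  0.01087201,  0.00155045]), 'width': 85.33507788933456}
scene {'vfov': 47.760373574799715, 'cx': 277.81581820227376, 'cy': 206.53732702947175, 'distortion': array([0.02676897, 0.        , 0.        , 0.        , 0.        ]), 'T': array([[-1.72128475e-01, -7.25238579e-01,  6.66633926e-01,
         1.20995419e+03],
       [ 9.84928880e-01, -1.15070859e-01,  1.29127062e-01,
         1.11564577e+02],
       [-1.69377885e-02,  6.78813451e-01,  7.34115393e-01,
         7.93369502e+02],
       [ 
[... 434 characters left out ...]
-4.14677374e-03,  2.25301522e-01,  9.74280262e-01,
         9.42395737e+02],
       [ 0.00000000e+00,  0.00000000e+00,  0.00000000e+00,
         1.00000000e+00]])}
wrist {'vfov': 58.170436824274425, 'cx': 280.30966110297425, 'cy': 212.55165045354465, 'distortion': array([-0.09120689,  0.        ,  0.        ,  0.        ,  0.        ]), 'tool_from_camera': array([[ 9.99999484e-01, -4.19902756e-04,  9.25116997e-04,
         8.97286829e-01],
       [-1.12074082e-04, -9.50627009e-01, -3.10335750e-01,
        -8.08754222e+01],
       [ 1.00975204e-03,  3.10335486e-01, -9.50626565e-01,
        -1.41452239e+02],
       [ 0.00000000e+00,  0.00000000e+00,  0.00000000e+00,
         1.00000000e+00]])}
```

View pics/scene0.png

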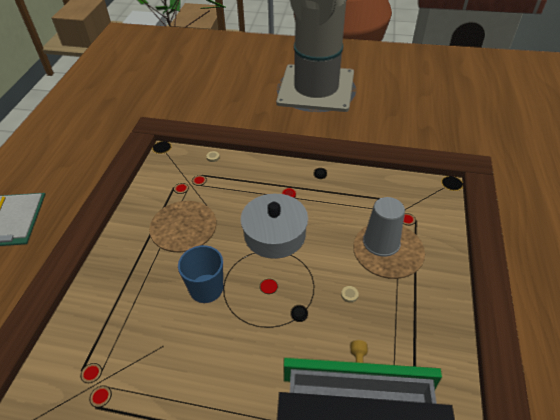

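View pics/top0.png

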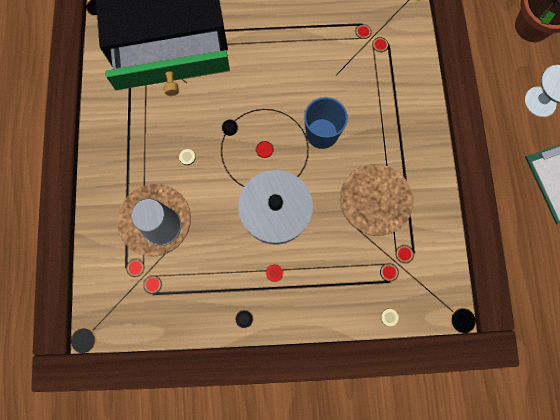

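View pics/wrist0.png

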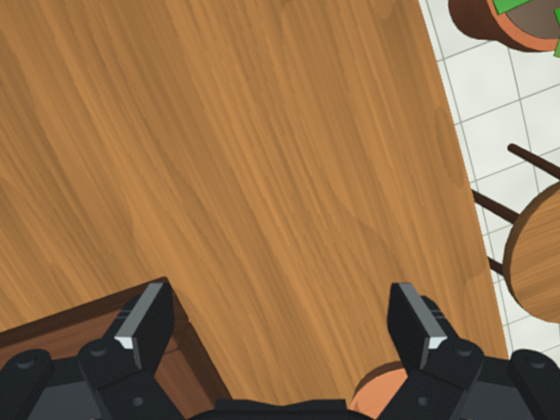

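```bash
cat > h.py <<'E'
import numpy as np, cv2
from cell import ctrl
from scipy.spatial.transform import Rotation as R
def toolT(s=None):
    s=s or ctrl.read_state(); T=np.eye(4); T[:3,:3]=R.from_euler('xyz',s['tool_rot']).as_matrix(); T[:3,3]=s['eef_pos']; return T
def cam(n,save=None):
    Tt=toolT(); d=ctrl.get_image(n)
    d['T']=d['T'] if 'T' in d else Tt@d['tool_from_camera']
    f=d['img'].shape[0]/2/np.tan(np.radians(d['vfov']/2)); d['K']=np.array([[f,0,d['cx']],[0,f,d['cy']],[0,0,1]])
    if save: cv2.imwrite(save,d['img'][:,:,::-1])
    return d
def rays(d,px):
    p=cv2.undistortPoints(np.array(px,float).reshape(-1,1,2),d['K'],d['distortion'])[:,0]
    v=np.c_[p[:,0],-p[:,1],-np.ones(len(p))]@d['T'][:3,:3].T
    return d['T'][:3,3],v
def plane(d,px,z):
    o,v=rays(d,px); return o+v*((z-o[2])/v[:,2])[:,None]
def proj(d,P):
    P=np.atleast_2d(P); c=(P-d['T'][:3,3])@d['T'][:3,:3]; c=c*[1,-1,-1]
    return cv2.projectPoints(c,np.zeros(3),np.zeros(3),d['K'],d['distortion'])[0][:,0]
def tri(d1,p1,d2,p2):
    o1,v1=rays(d1,[p1]);o2,v2=rays(d2,[p2]);A=np.c_[v1[0],-v2[0]]
    t=np.linalg.lstsq(A,o2-o1,rcond=None)[0];a=o1+t[0]*v1[0];b=o2+t[1]*v2[0]
    return (a+b)/2,np.linalg.norm(a-b)
def cent(m):
    ys,xs=np.nonzero(m); return np.array([xs.mean(),ys.mean()])
def local(T,P): # world point -> tool coords
    return (np.asarray(P)-T[:3,3])@T[:3,:3]
E
python3 - <<'E'
from h import *
D={n:cam(n) for n in("top","scene")}
np.set_printoptions(precision=1,suppress=True)
for t,z in(("lid_knob",0),("lid",0),("mat_free",41),("mat_tumbler",41),("pot",0),("coin_queen",43.5),("coin_black_a",43.5),("coin_white_a",43.5),("cup",0),("tumbler",0)):
    for n in D:
        for r in ctrl.cut_out(n,t)[:3]:
            c=cent(r['pixels']); print(t,n,round(r['score'],2),np.array(r['rect']),c,r['pixels'].sum(), plane(D[n],[c],z)[0] if z else '')
import pickle;pickle.dump(D,open('D.pkl','wb'))
# end circles: red centres in top
for n,pts in(("top",[(389.5,272),(152,284.5)]),("scene",[(200,180.5),(408,219)])):
    print(n,plane(D[n],pts,35))
E
```

```text
lid_knob top 0.7 [268.9 193.2 282.5 208.7] [275.5 201.9] 194 
lid_knob scene 0.69 [262.9 201.5 281.3 219. ] [273.2 208.9] 165 
lid top 0.77 [238.  167.4 312.5 243.1] [275.6 206.1] 4292 
lid scene 0.59 [239.7 190.7 305.9 244.3] [273.4 218.8] 2753 
mat_free top 0.89 [341.4 164.5 408.6 237.6] [376.2 199.4] 4093 [ 603.1 -208.9   41. ]
mat_free scene 0.95 [144.7 200.2 216.8 253.3] [182.3 225.8] 2686 [ 611.9 -208.6   41. ]
mat_tumbler top 0.73 [119.6 184.8 192.2 258.4] [152.1 218.5] 2441 [600.5 217.4  41. ]
mat_tumbler scene 0.81 [355.6 225.8 422.8 278.2] [391.7 256.8] 2087 [623.7 222.2  41. ]
mat_tumbler scene 0.71 [240.9 192.6 309.6 244. ] [273.8 218.6] 2800 [562.3 -23.2  41. ]
pot scene 0.81 [243.6 234.4 303.1 258. ] [275.1 247.1] 791 
pot scene 0.19 [282.5 186.7 292.4 197.1] [288.9 192.4] 88 
coin_queen top 0.6 [269.1 264.3 284.6 281.2] [274.8 273. ] 239 [479.9  -5.6  43.5]
coin_queen scene 0.66 [285.  186.2 296.1 196.9] [288.9 191.9] 88 [481.8  -3.7  43.5]
coin_queen scene 0.34 [241.5 192.  307.4 243.8] [273.5 219. ] 2693 [565.6 -23.2  43.5]
coin_black_a top 0.74 [234.4 311.7 253.2 32
[... 618 characters left out ...]
349.  293.6] 248 [722.8 146.   43.5]
cup top 0.86 [303.   98.8 347.6 152. ] [323.7 121.4] 1740 
cup top 0.66 [180.7 149.  195.8 165.2] [187.6 157.1] 239 
cup scene 0.84 [177.8 245.1 219.5 304.8] [202.  272.6] 2059 
cup scene 0.37 [362.3 197.2 403.6 255.6] [384.5 227.3] 2021 
tumbler top 0.95 [130.4 200.3 180.4 245.4] [155.8 221.6] 1647 
tumbler top 0.47 [117.5 184.1 189.9 255. ] [152.2 218.5] 2494 
tumbler top 0.42 [237.6 170.9 312.  243.4] [275.5 206. ] 4263 
tumbler scene 0.77 [364.8 195.7 404.9 257.7] [384.7 227.2] 1909 
tumbler scene 0.5 [203.9 152.1 218.7 159.6] [212.4 156.2] 108 
top [[ 464.9 -217.6   35. ]
 [ 477.1  222.4   35. ]]
scene [[ 469.  -212.8   35. ]
 [ 513.5  255.6   35. ]]
```

```bash
python3 - <<'E'
from h import *
import pickle;D=pickle.load(open('D.pkl','rb'));np.set_printoptions(precision=1,suppress=True)
t,s=D['top'],D['scene']
print('knob',tri(t,(275.5,201.9),s,(273.2,208.9)),'lid',tri(t,(275.6,206.1),s,(273.4,218.8)))
print('lid top z98',plane(t,[(275.6,206.1)],98),plane(s,[(273.4,218.8)],98))
print('cup base',plane(t,[(323.7,140)],50),plane(s,[(203,290)],45))
T=toolT()
for P in([562,-20,230],[562,-20,180]): print(local(T,P)/40)
E
python3 - <<'E'
import cv2
for n,(x0,y0,x1,y1) in dict(scene=(140,140,440,280),top=(110,150,430,340)).items():
    i=cv2.imread(f'pics/{n}0.png')[y0:y1,x0:x1]; cv2.imwrite(f'pics/{n}z.png',cv2.resize(i,None,fx=2.5,fy=2.5,interpolation=2))
E
```

```text
knob (array([597.1, -16.4, 110.1]), np.float64(0.042683471798831515)) lid (array([596.5, -16.7,  80.1]), np.float64(0.3774107761905272))
lid top z98 [[592.4 -16.2  98. ]] [[611.9 -13.6  98. ]]
cup base [[ 726.8 -120.4   50. ]] [[ 759.5 -120.7   45. ]]
[-11.4  13.2   0. ]
[-11.4  13.2   1.3]
```

View pics/topz.png

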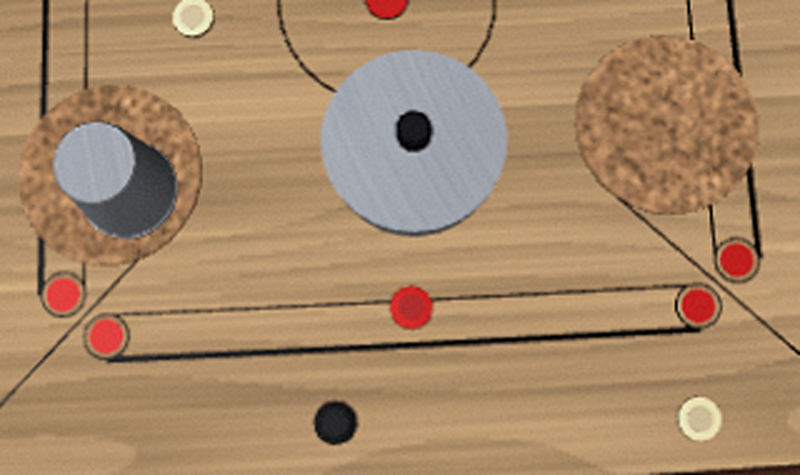

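View pics/scenez.png

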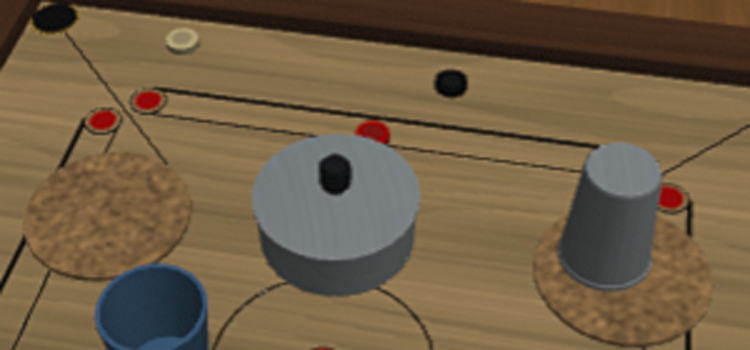

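Run:
```python
from h import *
np.set_printoptions(precision=2,suppress=True)
T=toolT();print(local(T,[595,-16,220])/40, T[:3,:3])
```

```text
[-10.98  13.92   0.28] [[ 0.38  0.93 -0.  ]
 [ 0.93 -0.38 -0.  ]
 [-0.   -0.   -1.  ]]
```

```bash
python3 -m creep '-1 1.3 0 0 0 7 0; -2 2.6 0 0 0 14 0; -3 3.9 0 0 0 21 0; -4 5.2 0 0 0 28 0; -5 6.5 0 0 0 35 0; -6 7.8 0 0 0 42 0; -7 9.1 0.1 0 0 49 0; -8 10.4 0.2 0 0 56 0; -9 11.7 0.25 0 0 63 0; -10 13 0.28 0 0 67.7 0'
```

```text
clock: 2.08
eef_pos: [456.3, 239.7, 227.1]
tool_rot: [-3.141, -0.001, -0.005]
force: [0.8, 0.3, -1.0]
width: 85.2
```

```bash
python3 -m creep '0.5 0.9 0 0 0 0 0; 1 1.8 0 0 0 0 0; 1.5 2.7 0 0 0 0 0; 2 3.6 0.1 0 0 0 0; 2.5 4.5 0.1 0 0 0 0; 3 5.4 0.1 0 0 0 0; 3.4 6.2 0.15 0 0 0 0; 3.47 6.39 0.15 0 0 0 0;3.47 6.39 0.15 0 0 0 0;3.47 6.39 0.15 0 0 0 0'
python3 - <<'E'
from h import *
np.set_printoptions(precision=1,suppress=True)
s=ctrl.read_state();print(s['eef_pos'],s['tool_rot'],np.abs(s['qd']).max())
d=cam('wrist','pics/w1.png')
for t in('lid_knob','lid','mat_free','coin_queen'):
  for r in ctrl.cut_out('wrist',t)[:2]:
    c=cent(r['pixels']);print(t,r['score'],np.array(r['rect']),c,[plane(d,[c],z)[0] for z in (35,41,43.5,98,118,130)])
E
```

```text
clock: 2.92
eef_pos: [594.1, -13.7, 220.5]
tool_rot: [-3.14, 0.001, -0.0]
force: [-0.3, 1.8, -0.6]
width: 85.6
[594.1 -13.7 220.5] [-3.1  0.  -0. ] 0.0397824342012271
lid_knob 0.73 [196.6 112.7 371.9 282.3] [284.3 196.8] [array([596.5, -24.8,  35. ]), array([596.5, -23.1,  41. ]), array([596.5, -22.4,  43.5]), array([596.,  -7.,  98.]), array([595.8,  -1.4, 118. ]), array([595.7,   2. , 130. ])]
lid 0.55 [196.1 114.3 373.3 283.8] [284.1 196.7] [array([596.3, -24.6,  35. ]), array([596.3, -23. ,  41. ]), array([596.3, -22.3,  43.5]), array([595.8,  -7. ,  98. ]), array([595.6,  -1.3, 118. ]), array([595.5,   2. , 130. ])]
lid 0.17 [  1.5   3.2 560.  420. ] [271.7 166.3] [array([585.4,   3.1,  35. ]), array([585.6,   4.3,  41. ]), array([585.6,   4.7,  43.5]), array([587. ,  15.4,  98. ]), array([587.5,  19.3, 118. ]), array([587.8,  21.7, 130. ])]
mat_free 0.97 [225.6 309.1 360.3 408. ] [291.3 357. ] [array([ 604.5, -200.5,   35. ]), array([ 604.3, -195.6,   41. ]), array([ 604.3, -193.5,   43.5]), array([ 602.4, -148.9,   98. ]), array([ 601.8, -132.5,  118. ]), array([ 601.4, -122.7,  130. ])]
coin_queen 0.93 [135.4 159.4 173.  194.6] [153.5 174.3] [array([479.7,  -3.7,  35. ]), array([481.8,  -2.4,  41. ]), array([482.7,  -1.9,  43.5]), array([501.7,   9.9,  98. ]), array([508.6,  14.3, 118. ]), array([512.8,  16.9, 130. ])]
```

View pics/w1.png

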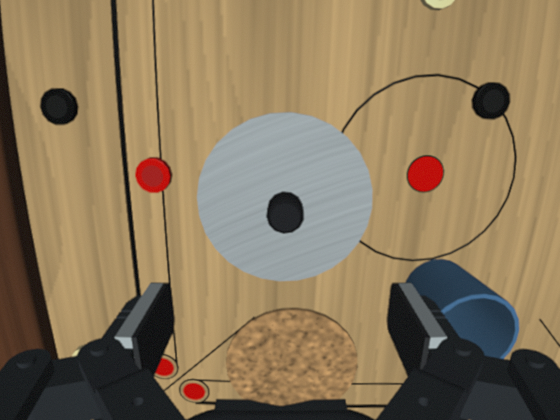

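```bash
cat > fit.py <<'E'
from h import *
from scipy.optimize import least_squares
def contour(mask):
    c=max(cv2.findContours(mask.astype(np.uint8),cv2.RETR_EXTERNAL,cv2.CHAIN_APPROX_NONE)[0],key=len)[:,0].astype(float); return c
def fitcircle(d,c,r,z):
    # known z: project contour to plane, fit centre and radius robustly
    P=plane(d,c,z)[:,:2]
    f=lambda p:np.hypot(P[:,0]-p[0],P[:,1]-p[1])-p[2]
    q=least_squares(f,[*P.mean(0),r],loss='soft_l1',f_scale=.7); return q.x, np.abs(q.fun).mean() if 0 else np.median(np.abs(f(q.x)))
E
python3 - <<'E'
from fit import *
np.set_printoptions(precision=1,suppress=True)
import pickle;D=pickle.load(open('D.pkl','rb'))
D['wrist']=cam('wrist');pickle.dump(D,open('D.pkl','wb'))
for n,rect in(('wrist',(190,105,380,290)),('top',(230,162,320,250))):
    d=D[n];hsv=cv2.cvtColor(d['img'],cv2.COLOR_RGB2HSV)
    x0,y0,x1,y1=rect
    m=np.zeros(hsv.shape[:2],np.uint8);m[y0:y1,x0:x1]=(hsv[y0:y1,x0:x1,1]<60)&(hsv[y0:y1,x0:x1,2]>130)
    m=cv2.morphologyEx(m,cv2.MORPH_OPEN,np.ones((5,5)));c=contour(m)
    print(n,m.sum(),c.min(0),c.max(0))
    for z in(84,88,92,96):print(z,fitcircle(d,c,67,z))
    k=np.zeros_like(m);k[y0:y1,x0:x1]=hsv[y0:y1,x0:x1,2]<70
    k=cv2.morphologyEx(k,cv2.MORPH_OPEN,np.ones((3,3)));kc=cent(k);print('knob',k.sum(),kc,cv2.boundingRect(k),[plane(d,[kc],z)[0] for z in(112,118)])
    r=(hsv[:,:,1]>170)&((hsv[:,:,0]<8)|(hsv[:,:,0]>172))&(hsv[:,:,2]>90)
    N,l,st,ce=cv2.connectedComponentsWithStats(r.astype(np.uint8))
    for i in range(1,N):
        if st[i,4]>60: print(st[i],ce[i],plane(d,[ce[i]],35)[0])
E
```

```text
wrist 21890 [197. 114.] [371. 282.]
84 (array([596.2, -15.4,  67.3]), np.float64(0.17630866219380437))
88 (array([596.2, -14.2,  66.4]), np.float64(0.1738122313017456))
92 (array([596.1, -13. ,  65.4]), np.float64(0.17131483013003646))
96 (array([596.1, -11.8,  64.4]), np.float64(0.1688164468730733))
knob 1166 [284.6 214.5] (267, 195, 36, 40) [array([596.2, -14.5, 112. ]), array([596.2, -12.5, 118. ])]
[135 159  36  35 962] [152.7 176.2] [478.9  -4.4  35. ]
[407 158  36  36 982] [424.3 175.7] [722.2  -3.   35. ]
[155 359  18  18 225] [164.  368.2] [ 467.4 -216.7   35. ]
[182 384  22  16 274] [192.8 391.6] [ 496.4 -248.7   35. ]
top 4071 [238. 170.] [312. 241.]
84 (array([597.4, -15.6,  66.5]), np.float64(0.4131285366817963))
88 (array([596.4, -15.6,  66.2]), np.float64(0.41126852499783695))
92 (array([595.5, -15.5,  65.9]), np.float64(0.40940819124837446))
96 (array([594.6, -15.4,  65.6]), np.float64(0.40754753508051067))
knob 176 [275.2 201.9] (269, 195, 14, 15) [array([596.6, -15.8, 112. ]), array([595.2, -15.7, 118. ])]
[358  26  11  11  94] [363.   30.9] [ 968.6 -230.8   35. ]
[375  39  12  11  98] [380.1  44. ] [ 935.2 -262.5   35. ]
[256 142  17  15 203] [264.1 149. ] [723.   -4.2  35. ]
[398 247  13  14 132] [404.3 253.5] [ 496.7 -249.9   35. ]
[129 262  13  12 125] [134.6 267.4] [511.2 254.2  35. ]
[266 264  17  18 226] [274.  272.6] [481.5  -4.3  35. ]
[383 266  13  13 139] [388.9 271.9] [ 465.1 -216.6   35. ]
[146 278  13  13 129] [152.1 284.1] [477.9 222.2  35. ]
```

```bash
python3 -m creep '0.03 0.02 0.5 0 0 0 0; 0.05 0.03 1 0 0 0 0; 0.05 0.03 1.5 0 0 0 0; 0.05 0.03 2 0 0 0 0.3; 0.05 0.03 2 0 0 0 0.3; 0.05 0.03 2 0 0 0 0.3'
python3 - <<'E'
from fit import *
np.set_printoptions(precision=1,suppress=True)
s=ctrl.read_state();print(s['eef_pos'],s['tool_rot'],s['width'])
d=cam('wrist','pics/w2.png')
t=cam('top','pics/t2.png');s=cam('scene','pics/s2.png')
import pickle;D=pickle.load(open('D.pkl','rb'))
for n in('top','scene'):
  for r in ctrl.cut_out(n,'mat_free')[:1]:
    print(n,r['score'],r['rect'],fitcircle(D[n],contour(r['pixels']),70,41))
E
```

```text
clock: 3.72
eef_pos: [595.8, -14.8, 140.3]
tool_rot: [-3.141, 0.002, 0.001]
force: [0.6, 0.1, -0.4]
width: 59.5
[595.8 -14.8 140.3] [-3.1  0.   0. ] 59.524893081248564
top 0.96 [341.4, 163.4, 412.6, 237.7] (array([ 604. , -209.1,   69.8]), np.float64(0.49529044417255363))
scene 0.57 [147.2, 200.5, 217.8, 253.5] (array([ 609.3, -209.3,   69.4]), np.float64(0.8378146793981642))
```

View pics/w2.png

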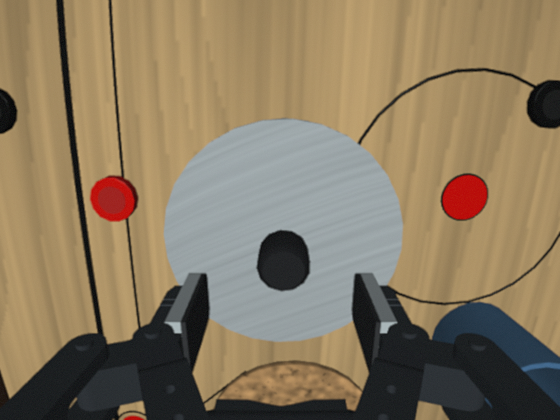

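View pics/s2.png

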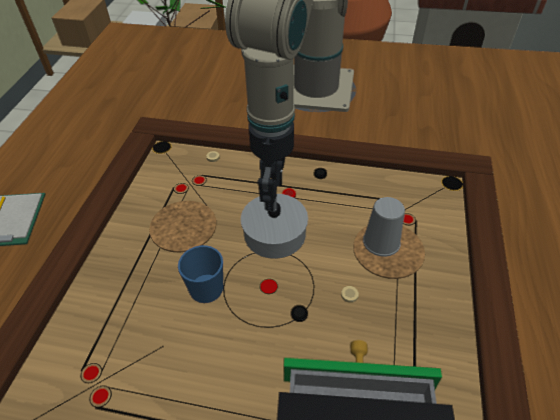

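```bash
python3 -m creep '0.01 0 0.35 0 0 0 0.3; 0.01 0 0.7 0 0 0 0.3; 0.01 0 1.03 0 0 0 0.3; 0.01 0 1.03 0 0 0 0.3; 0.01 0 1.03 0 0 0 0.3'
python3 - <<'E'
from h import *
d=cam('wrist','pics/w3.png');cam('scene','pics/s3.png')
E
```

```text
clock: 4.38
eef_pos: [596.9, -15.4, 99.9]
tool_rot: [-3.141, 0.0, 0.0]
force: [0.5, -0.4, 0.3]
width: 59.6
```

View pics/w3.png

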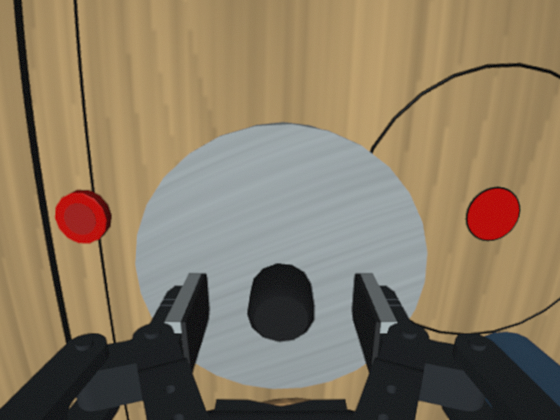

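```bash
python3 -m creep '0 0 0.1 0 0 0 0.3; 0 0 0.1 0 0 0 0.5; 0 0 0.1 0 0 0 0.8; 0 0 0.1 0 0 0 1; 0 0 0.1 0 0 0 1; 0 0 0.1 0 0 0 1; 0 0 0.1 0 0 0 1; 0 0 0.1 0 0 0 1'
python3 - <<'E'
from h import *
d=cam('wrist','pics/w4.png');cam('scene','pics/s4.png');s=ctrl.read_state();print(s['width'],s['force'])
E
```

```text
clock: 5.15
eef_pos: [597.2, -15.5, 96.1]
tool_rot: [-3.141, -0.001, 0.0]
force: [-1.5, 1.8, 4.6]
width: 24.2
23.94309435962789 [-1.18158987  1.07629142  5.61092973]
```

View pics/w4.png

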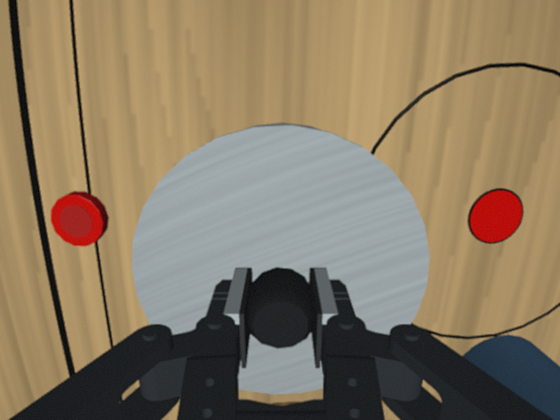

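```bash
python3 -m creep '0 0 -0.1 0 0 0 1; 0 0 -0.25 0 0 0 1; 0 0 -0.4 0 0 0 1; 0 0 -0.6 0 0 0 1; 0 0 -0.8 0 0 0 1;0 0 -1.1 0 0 0 1; 0 0 -1.4 0 0 0 1;0 0 -1.6 0 0 0 1; 0 0 -1.6 0 0 0 1'
python3 - <<'E'
from h import *
d=cam('wrist','pics/w5.png');cam('scene','pics/s5.png');cam('top','pics/t5.png')
E
```

```text
clock: 6.0
eef_pos: [598.5, -15.6, 162.2]
tool_rot: [-3.142, -0.004, 0.0]
force: [0.3, -0.1, -1.7]
width: 24.1
```

View pics/s5.png

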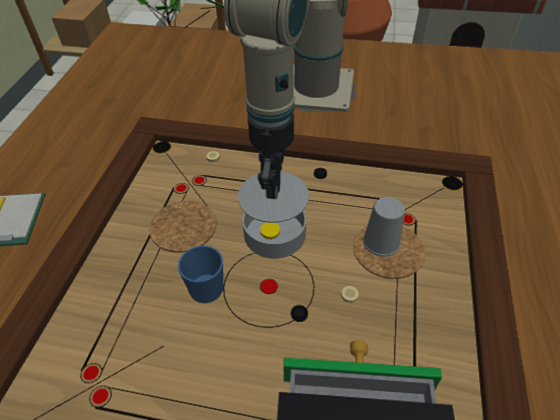

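View pics/w5.png

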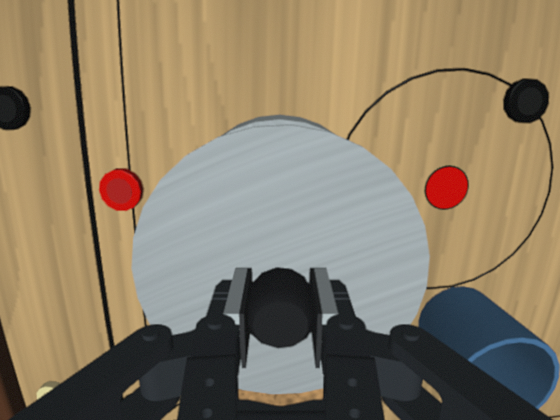

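Run:
```python
from fit import *
import pickle;d=pickle.load(open('D.pkl','rb'))['wrist'];np.set_printoptions(precision=1,suppress=True)
hsv=cv2.cvtColor(d['img'],cv2.COLOR_RGB2HSV).astype(float)
# boundary by texture: use gray gradient along radial rays in world
g=cv2.GaussianBlur(d['img'],(0,0),2).astype(float)
im=d['img'].copy()
for c,col in(((604,-209),(255,0,0)),((606,-205),(0,255,0)),((609,-209),(0,0,255))):
    a=np.radians(np.arange(0,181,2));P=np.c_[c[0]+70*np.cos(a),c[1]+70*np.sin(a),np.full(len(a),41)]
    for p in proj(d,P): cv2.circle(im,(int(round(p[0])),int(round(p[1]))),0,col,-1)
cv2.imwrite('pics/m1.png',cv2.resize(im[295:410,210:375],None,fx=4,fy=4,interpolation=0)[:,:,::-1])
```

```text
(no output)
```

View pics/m1.png

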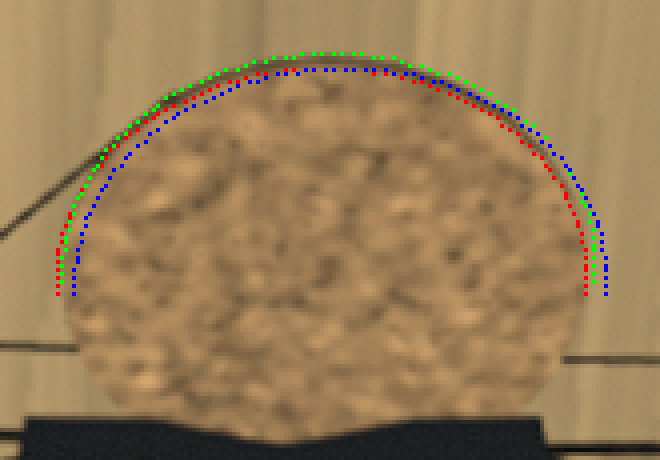

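```bash
python3 -m creep '0 0.4 0 0 0 0 1; 0.05 1 0 0 0 0 1; 0.1 1.7 0 0 0 0 1; 0.1 2.4 0 0 0 0 1; 0.15 3.1 0 0 0 0 1; 0.15 3.8 0 0 0 0 1; 0.15 4.4 0 0 0 0 1; 0.15 4.75 0 0 0 0 1; 0.16 4.84 0 0 0 0 1; 0.16 4.84 0 0 0 0 1'
python3 -m creep '0 0 0.2 0 0 0 1; 0 0 0.5 0 0 0 1; 0 0 0.9 0 0 0 1; 0 0 1.3 0 0 0 1; 0 0 1.7 0 0 0 1; 0 0 2 0 0 0 1; 0 0 2.1 0 0 0 1; 0 0 2.1 0 0 0 1; 0 0 2.1 0 0 0 1'
python3 - <<'E'
from h import *
d=cam('wrist','pics/w6.png');cam('scene','pics/s6.png');cam('top','pics/t6.png')
E
```

```text
clock: 6.98
eef_pos: [603.0, -209.5, 158.9]
tool_rot: [-3.141, 0.001, -0.001]
force: [-0.1, -0.3, -0.3]
width: 24.1
clock: 7.73
eef_pos: [603.7, -208.6, 75.5]
tool_rot: [-3.141, -0.0, 0.001]
force: [-0.1, 0.3, -0.7]
width: 24.0
```

View pics/s6.png

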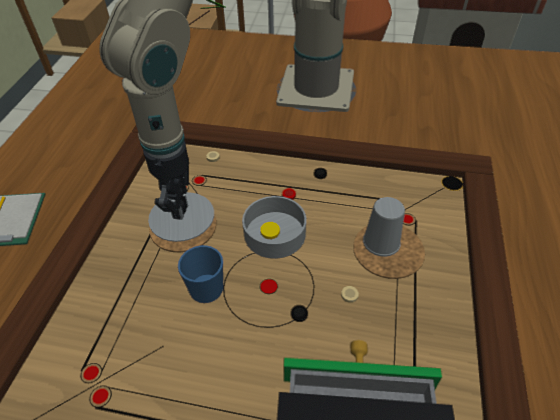

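View pics/w6.png

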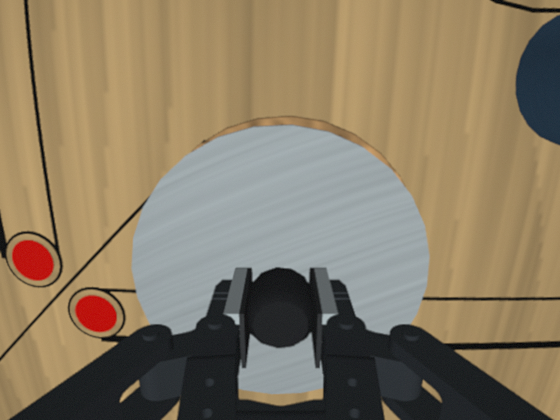

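Run:
```python
from fit import *
np.set_printoptions(precision=1,suppress=True)
d=cam('wrist');hsv=cv2.cvtColor(d['img'],cv2.COLOR_RGB2HSV)
m=((hsv[:,:,1]<45)&(hsv[:,:,2]>120)).astype(np.uint8);m[330:]=0;m[:100]=0
c=contour(cv2.morphologyEx(m,cv2.MORPH_OPEN,np.ones((5,5))))
c=c[(c[:,1]<250)&(c[:,1]>100)]
print(c.min(0),c.max(0))
for z in(62,64.5,67):print(z,fitcircle(d,c,67,z))
im=d['img'].copy()
for cc,col in(((604,-209),(255,0,0)),((606,-209),(0,255,0)),((608,-209),(0,0,255))):
    a=np.radians(np.arange(0,181,1.5));P=np.c_[cc[0]+70*np.cos(a),cc[1]+70*np.sin(a),np.full(len(a),41)]
    for p in proj(d,P): cv2.circle(im,(int(round(p[0])),int(round(p[1]))),0,col,-1)
cv2.imwrite('pics/m2.png',cv2.resize(im[100:200,170:430],None,fx=3,fy=3,interpolation=0)[:,:,::-1])
```

```text
[133. 125.] [428. 249.]
62 (array([ 603.2, -210.7,   68.7]), np.float64(0.13341141534406376))
64.5 (array([ 603.2, -209.4,   67.6]), np.float64(0.13123844600361423))
67 (array([ 603.2, -208.1,   66.5]), np.float64(0.1290667057501267))
```

View pics/m2.png

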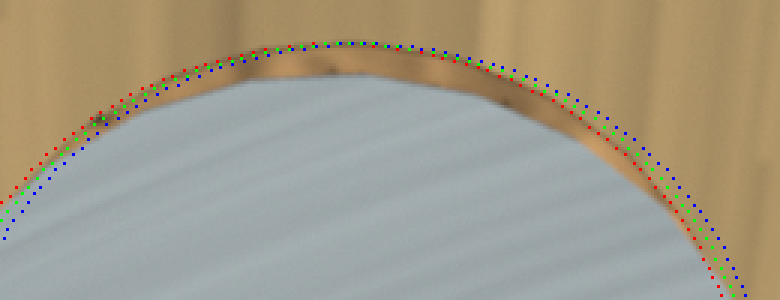

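```bash
python3 -m creep '0.02 0 0.08 0 0 0 1; 0.04 0 0.16 0 0 0 1; 0.04 0 0.24 0 0 0 1; 0.04 0 0.3 0 0 0 1; 0.04 0 0.34 0 0 0 1; 0.04 0 0.34 0 0 0 1; 0.04 0 0.34 0 0 0 1'
```

```text
clock: 8.52
eef_pos: [604.9, -209.1, 61.7]
tool_rot: [-3.142, 0.0, 0.0]
force: [1.1, 0.0, -1.0]
width: 24.1
```

```bash
python3 -m creep '0 0 0.02 0 0 0 1; 0 0 0.04 0 0 0 1; 0 0 0.06 0 0 0 1; 0 0 0.06 0 0 0 1'; python3 -m creep '0 0 0.01 0 0 0 1; 0 0 0.02 0 0 0 1; 0 0 0.03 0 0 0 1; 0 0 0.03 0 0 0 1'
```

```text
clock: 8.85
eef_pos: [605.0, -209.0, 59.5]
tool_rot: [-3.141, 0.0, 0.0]
force: [-0.3, 0.4, -1.5]
width: 23.8
clock: 9.18
eef_pos: [605.0, -209.1, 58.3]
tool_rot: [-3.142, 0.0, 0.0]
force: [-0.4, 0.1, -0.9]
width: 24.0
```

```bash
for i in 1; do python3 -m creep '0 0 0.01 0 0 0 1; 0 0 0.02 0 0 0 1; 0 0 0.02 0 0 0 1'; done
python3 - <<'E'
from h import *
cam('scene','pics/s7.png');print(ctrl.read_state()['force'])
i=cv2.imread('pics/s7.png')[180:270,130:240];cv2.imwrite('pics/s7z.png',cv2.resize(i,None,fx=6,fy=6,interpolation=2))
E
```

```text
clock: 9.43
eef_pos: [605.0, -209.0, 58.1]
tool_rot: [-3.141, -0.0, 0.0]
force: [-0.5, 0.7, 4.2]
width: 24.0
[-1.14754712  0.54276699  5.36830411]
```

View pics/s7z.png

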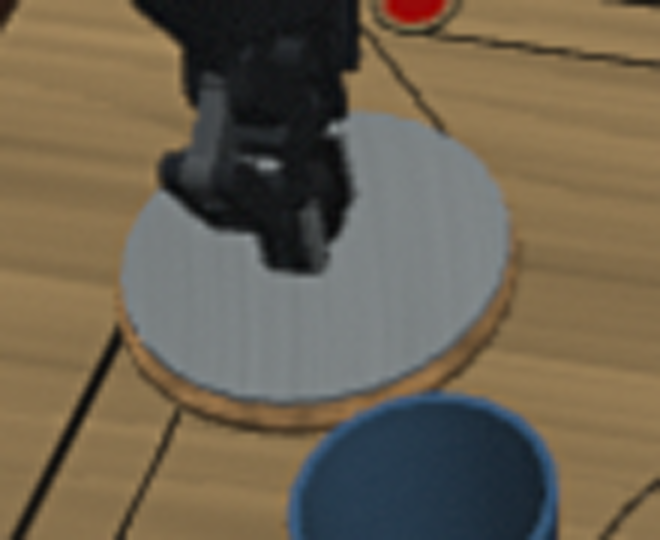

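```bash
python3 -m creep '0 0 0 0 0 0 0.6; 0 0 0 0 0 0 0.45; 0 0 0 0 0 0 0.4; 0 0 -0.1 0 0 0 0.4; 0 0 -0.5 0 0 0 0.4; 0 0 -1.2 0 0 0 0.4; 0 0 -2 0 0 0 0.4; 0 0 -2.9 0 0 0 0.4; 0 0 -3.6 0 0 0 0.4; 0 0 -3.6 0 0 0 0.4'
python3 - <<'E'
from fit import *
np.set_printoptions(precision=1,suppress=True)
s=cam('scene','pics/s8.png');t=cam('top','pics/t8.png')
for n,d in(('top',t),('scene',s)):
  for th,z,r in(('striker',49,20.6),('lid',47,67)):
    for q in ctrl.cut_out(n,th)[:1]:
      print(n,th,q['score'],q['rect'],plane(d,[cent(q['pixels'])],z),fitcircle(d,contour(q['pixels']),r,z))
E
```

```text
clock: 10.32
eef_pos: [608.7, -211.0, 208.4]
tool_rot: [3.138, -0.011, 0.0]
force: [0.7, -1.2, 1.2]
width: 51.5
top striker 0.63 [270.4, 201.3, 291.7, 222.5] [[592.4 -27.1  49. ]] (array([592.6, -27.1,  19.9]), np.float64(0.8393602690847324))
top lid 0.85 [339.1, 164.3, 407.9, 233.7] [[ 603.3 -202.4   47. ]] (array([ 604.7, -205.9,   64.6]), np.float64(2.010766228452397))
scene striker 0.8 [258.7, 222.7, 280.0, 239.6] [[600.4 -25.   49. ]] (array([600. , -25.1,  20.5]), np.float64(0.6739414204255088))
scene lid 0.9 [150.9, 198.4, 214.5, 247.9] [[ 608.6 -209.1   47. ]] (array([ 605.6, -209.6,   66.7]), np.float64(0.7369438863018445))
```

View pics/t8.png

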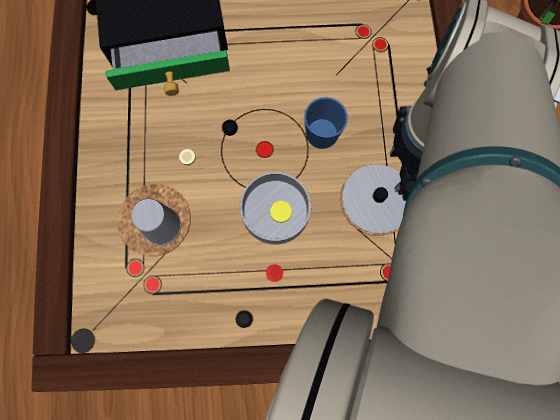

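```bash
python3 -m creep '0 -0.6 0 0 0 0 0.2; -0.1 -1.4 0 0 0 0 0.2; -0.2 -2.2 0 0 0 0 0.2; -0.3 -3 0.2 0 0 0 0.2; -0.37 -3.8 0.4 0 0 0 0.2; -0.37 -4.4 0.6 0 0 0 0.2; -0.37 -4.62 0.8 0 0 0 0.2; -0.37 -4.62 0.8 0 0 0 0.2; -0.37 -4.62 0.8 0 0 0 0.2'
python3 - <<'E'
from fit import *
np.set_printoptions(precision=1,suppress=True)
s=ctrl.read_state();print(s['eef_pos'],s['tool_rot'])
d=cam('wrist','pics/w9.png');t=cam('top','pics/t9.png')
for n,d in(('wrist',d),('top',t)):
  for th,z,r in(('striker',49,20.6),('pot',85,64),('lid',47+3,67)):
    for q in ctrl.cut_out(n,th)[:1]:
      print(n,th,q['score'],q['rect'],fitcircle(d,contour(q['pixels']),r,z))
E
```

```text
clock: 11.37
eef_pos: [589.6, -25.3, 168.6]
tool_rot: [3.14, 0.002, 0.0]
force: [-0.5, -1.3, -0.6]
width: 68.3
[589.6 -25.3 168.6] [3.1 0.  0. ]
wrist striker 0.92 [261.9, 175.6, 317.6, 231.2] (array([594.3, -22.7,  20.1]), np.float64(0.2254821428954763))
wrist pot 0.73 [192.0, 98.9, 395.5, 293.0] (array([596.8, -13.6,  62.8]), np.float64(0.2892346838609008))
wrist lid 0.67 [222.2, 342.4, 373.5, 414.2] (array([ 604.4, -183.2,   48.5]), np.float64(8.250053684742191))
top pot 0.38 [343.1, 167.2, 411.6, 232.4] (array([ 595.6, -201.1,   63. ]), np.float64(0.48526754148576146))
top lid 0.76 [339.8, 165.5, 417.0, 234.7] (array([ 603.5, -208.9,   65.9]), np.float64(0.6110326848624865))
```

View pics/w9.png

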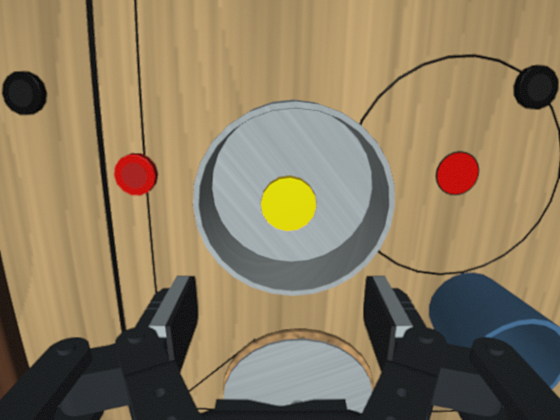

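View pics/t9.png

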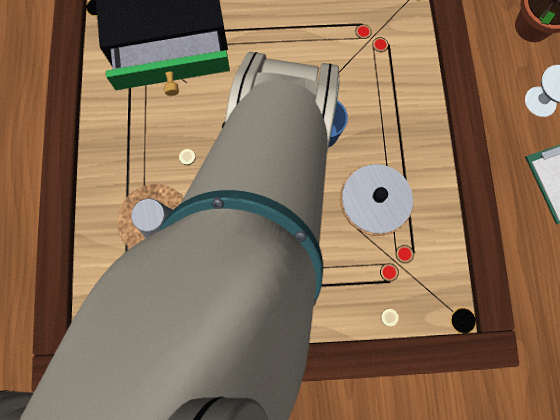

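```bash
python3 -m creep '0.05 0 0.4 0 0 0 0.33; 0.12 0 0.8 0 0 0 0.33; 0.12 0 1.2 0 0 0 0.33; 0.12 0 1.45 0 0 0 0.33; 0.12 0 1.45 0 0 0 0.33; 0.12 0 1.45 0 0 0 0.33'
python3 - <<'E'
from fit import *
np.set_printoptions(precision=1,suppress=True)
s=ctrl.read_state();print(s['eef_pos'],s['tool_rot'])
d=cam('wrist','pics/w10.png')
for n,d in(('wrist',d),):
  for th,z,r in(('striker',49,20.6),('pot',85,64)):
    for q in ctrl.cut_out(n,th)[:1]:
      print(n,th,q['score'],q['rect'],fitcircle(d,contour(q['pixels']),r,z))
E
```

```text
clock: 12.27
eef_pos: [594.7, -24.5, 111.4]
tool_rot: [3.142, 0.001, 0.0]
force: [-0.4, -0.0, 0.1]
width: 57.1
[594.7 -24.5 111.4] [3.1 0.  0. ]
wrist striker 0.6 [245.5, 196.7, 313.9, 270.0] (array([594.3, -22.6,  20.5]), np.float64(0.37430003255493105))
wrist pot 0.7 [155.6, 104.8, 419.0, 350.4] (array([597. , -12.7,  62.6]), np.float64(0.6592873419748173))
```

View pics/w10.png

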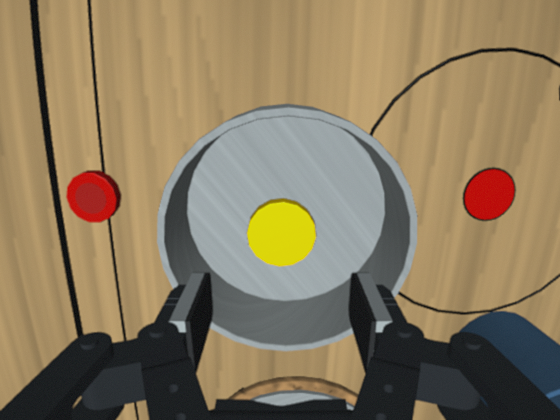

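```bash
python3 -m creep '0 0 0.3 0 0 0 0.33; 0 0 0.6 0 0 0 0.33; 0 0 0.9 0 0 0 0.33; 0 0 1.2 0 0 0 0.33; 0 0 1.45 0 0 0 0.33; 0 0 1.6 0 0 0 0.33; 0 0 1.68 0 0 0 0.33; 0 0 1.68 0 0 0 0.33; 0 0 1.68 0 0 0 0.33'
python3 - <<'E'
from fit import *
d=cam('wrist','pics/w11.png');cam('scene','pics/s11.png')
E
```

```text
clock: 13.17
eef_pos: [595.1, -24.4, 44.3]
tool_rot: [3.141, -0.0, 0.0]
force: [0.7, 0.2, 0.3]
width: 56.9
```

View pics/w11.png

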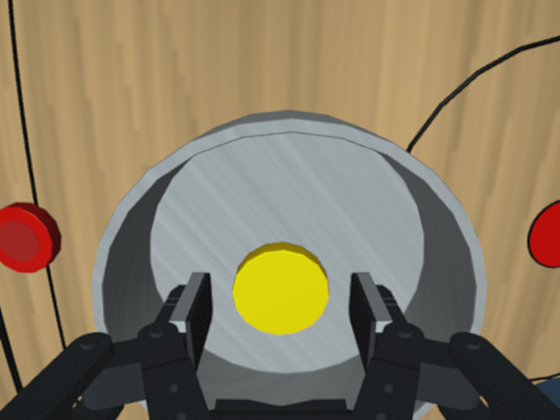

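Run:
```python
from fit import *
np.set_printoptions(precision=1,suppress=True)
d=cam('wrist');T=toolT()
for p in([0,0,0],[0,0,-5],[-28,-11,-4.4],[-28,11,-4.4],[28,11,-4.4]): print(p,proj(d,(T@np.r_[p,1])[:3]))
hsv=cv2.cvtColor(d['img'],cv2.COLOR_RGB2HSV);m=(abs(hsv[:,:,0].astype(int)-29)<5)&(hsv[:,:,1]>200)&(hsv[:,:,2]>190)
c=cent(m);print(c,m.sum(),plane(d,[c],49),plane(d,[c],47))
```

```text
[0, 0, 0] [[282.2 290.2]]
[0, 0, -5] [[282.2 296.3]]
[-28, -11, -4.4] [[213.1 271.5]]
[-28, 11, -4.4] [[216.3 317.9]]
[28, 11, -4.4] [[348.1 317.9]]
[279.5 291.1] 6154 [[594.3 -22.5  49. ]] [[594.3 -23.6  47. ]]
```

```bash
python3 -m creep '-0.02 -0.03 0.05 0 0 0 0.33; -0.02 -0.03 0.1 0 0 0 0.33; -0.02 -0.03 0.1 0 0 0 0.4; -0.02 -0.03 0.1 0 0 0 0.45; -0.02 -0.03 0.1 0 0 0 0.5; -0.02 -0.03 0.1 0 0 0 0.6; -0.02 -0.03 0.1 0 0 0 0.8; -0.02 -0.03 0.1 0 0 0 1; -0.02 -0.03 0.1 0 0 0 1; -0.02 -0.03 0.1 0 0 0 1'
python3 - <<'E'
from fit import *
d=cam('wrist','pics/w12.png')
E
```

```text
clock: 14.15
eef_pos: [594.3, -23.1, 41.0]
tool_rot: [-3.141, -0.0, 0.0]
force: [-1.4, 0.4, 5.9]
width: 38.1
```

View pics/w12.png

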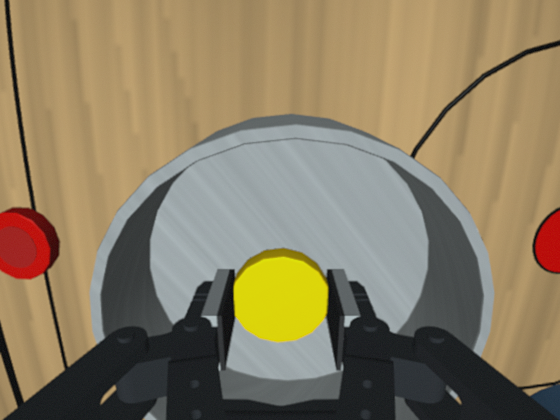

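```bash
python3 -m creep '0 0 -0.1 0 0 0 1; 0 0 -0.25 0 0 0 1; 0 0 -0.5 0 0 0 1; 0 0 -0.8 0 0 0 1; 0 0 -1.2 0 0 0 1; 0 0 -1.6 0 0 0 1; 0 0 -2 0 0 0 1; 0 0 -2.2 0 0 0 1; 0 0 -2.2 0 0 0 1'
python3 - <<'E'
from fit import *
d=cam('wrist','pics/w13.png');d=cam('scene','pics/s13.png')
E
```

```text
clock: 14.95
eef_pos: [595.8, -23.2, 131.1]
tool_rot: [3.142, -0.005, 0.0]
force: [-0.2, 0.3, -0.2]
width: 38.5
```

View pics/w13.png

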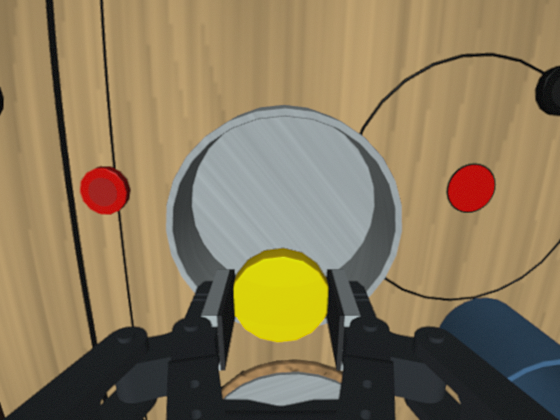

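View pics/s13.png

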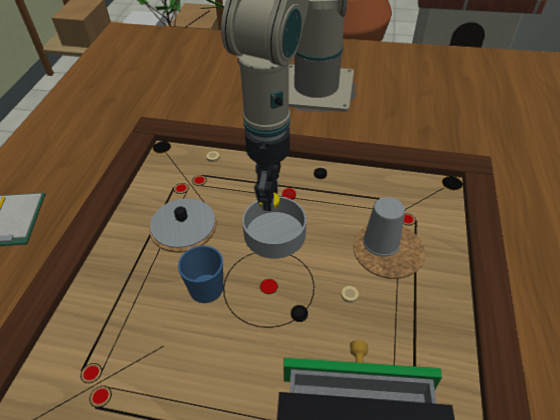

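```bash
python3 -m creep '-0.3 0.2 0 0 0 0 1; -0.8 0.5 0 0 0 0 1; -1.4 0.9 0 0 0 0 1; -2 1.3 0 0 0 0 1; -2.6 1.7 0 0 0 0 1; -3 2 0.2 0 0 0 1; -3.16 2.1 0.6 0 0 0 1; -3.16 2.1 1 0 0 0 1; -3.16 2.1 1.2 0 0 0 1; -3.16 2.1 1.2 0 0 0 1'
python3 -m creep '0 0 0 0 0 0 1; 0 0 0 0 0 0 1'
python3 - <<'E'
from fit import *
np.set_printoptions(precision=1,suppress=True)
d=cam('wrist','pics/w14.png');cam('scene','pics/s14.png');T=toolT();print(T[:3,3])
hsv=cv2.cvtColor(d['img'],cv2.COLOR_RGB2HSV);m=(abs(hsv[:,:,0].astype(int)-29)<5)&(hsv[:,:,1]>200)&(hsv[:,:,2]>190)
c=cent(m);print(c,m.sum(),plane(d,[c],T[2,3]+8))
E
```

```text
clock: 15.88
eef_pos: [466.3, -106.7, 78.4]
tool_rot: [-3.141, 0.004, 0.0]
force: [-0.4, -0.5, -0.5]
width: 37.8
clock: 16.05
eef_pos: [468.3, -106.9, 80.5]
tool_rot: [3.142, -0.0, 0.001]
force: [-0.5, -0.0, -0.8]
width: 37.8
[ 468.5 -106.9   80.9]
[280.1 298.9] 6348 [[ 467.4 -106.2   88.9]]
```

View pics/w14.png

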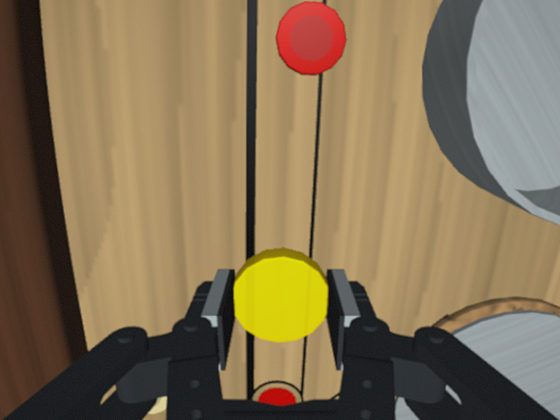

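View pics/s14.png

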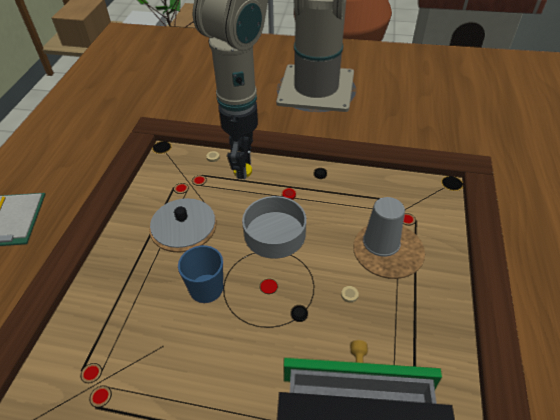

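Run:
```python
from fit import *
np.set_printoptions(precision=1,suppress=True)
d=cam('wrist')
g=cv2.cvtColor(d['img'],cv2.COLOR_RGB2GRAY).astype(float)
A=[];B=[]
for r in list(range(90,240,15))+[370,376]:
    for (a,b,L) in((240,264,A),(296,326,B)):
        w=np.clip(90-g[r,a:b],0,None) if L is A else np.clip(np.median(g[r,a:b])-20-g[r,a:b],0,None)
        if w.sum()>0: L.append(((w*np.arange(a,b)).sum()/w.sum(),r))
for L in(A,B):
    P=plane(d,L,35);f=np.polyfit(P[:,1],P[:,0],1);print(f,np.abs(np.polyval(f,P[:,1])-P[:,0]).max(),np.polyval(f,-106.5),P[[0,-1]])
```

```text
[  0.  454.1] 0.0549846923026962 451.0901540222575 [[ 453.4  -25.9   35. ]
 [ 448.6 -194.4   35. ]]
[  0.  486.8] 0.04734379837651659 483.78498519479365 [[ 486.   -25.9   35. ]
 [ 481.3 -194.3   35. ]]
```

```bash
python3 -m creep '0 0 0.2 0 0 0 1; 0 0 0.45 0 0 0 1; 0 0 0.7 0 0 0 1; 0 0 0.9 0 0 0 1; 0 0 0.98 0 0 0 1; 0 0 1 0 0 0 1; 0 0 1 0 0 0 1; 0 0 1 0 0 0 1'; python3 -m creep '0 0 0.02 0 0 0 1; 0 0 0.03 0 0 0 1; 0 0 0.04 0 0 0 1; 0 0 0.04 0 0 0 1'
```

```text
clock: 16.87
eef_pos: [467.8, -107.2, 40.4]
tool_rot: [3.142, 0.0, 0.0]
force: [-0.3, 0.5, 0.2]
width: 37.8
clock: 17.2
eef_pos: [467.9, -107.1, 38.9]
tool_rot: [3.142, -0.0, 0.0]
force: [-0.5, 0.0, 0.3]
width: 37.7
```

```bash
python3 -m creep '0 0 0.01 0 0 0 1; 0 0 0.02 0 0 0 1; 0 0 0.02 0 0 0 1;0 0 0.02 0 0 0 1'; python3 -m creep '0 0 0.01 0 0 0 1; 0 0 0.02 0 0 0 1; 0 0 0.02 0 0 0 1'
```

```text
clock: 17.53
eef_pos: [467.8, -107.1, 38.0]
tool_rot: [-3.142, 0.0, 0.0]
force: [0.6, 0.5, -0.9]
width: 37.9
clock: 17.78
eef_pos: [467.7, -107.1, 37.1]
tool_rot: [-3.142, 0.0, 0.0]
force: [-0.8, 0.4, -0.2]
width: 37.9
```

```bash
python3 -m creep '0 0 0.01 0 0 0 1; 0 0 0.015 0 0 0 1; 0 0 0.015 0 0 0 1'
python3 - <<'E'
from h import *
print(ctrl.read_state()['force']);cam('wrist','pics/w15.png');cam('scene','pics/s15.png')
i=cv2.imread('pics/s15.png')[140:220,180:300];cv2.imwrite('pics/s15z.png',cv2.resize(i,None,fx=6,fy=6,interpolation=2))
E
```

```text
clock: 18.03
eef_pos: [467.8, -107.1, 36.9]
tool_rot: [-3.141, -0.0, 0.0]
force: [-1.0, 0.6, 4.5]
width: 38.0
[-0.96765964  0.61104192  4.46781972]
```

View pics/s15z.png

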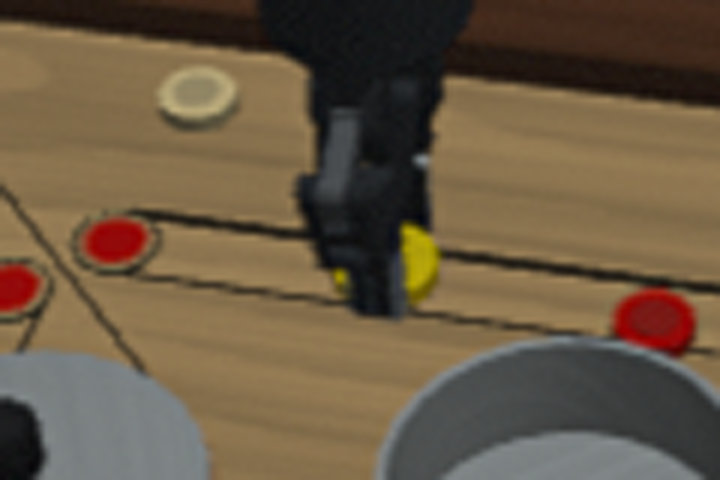

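```bash
python3 -m creep '0 0 0 0 0 0 0.4; 0 0 0 0 0 0 0.35; 0 0 0 0 0 0 0.33; 0 0 0 0 0 0 0.33; 0 0 -0.2 0 0 0 0.33; 0 0 -0.6 0 0 0 0.33; 0 0 -1.2 0 0 0 0.33; 0 0 -2 0 0 0 0.33; 0 0 -2.8 0 0 0 0.33; 0 0 -3 0 0 0 0.33'
python3 -m creep '0 0 0 0 0 0 0.33; 0 0 0 0 0 0 0.33'
python3 - <<'E'
from fit import *
np.set_printoptions(precision=1,suppress=True)
d=cam('wrist','pics/w16.png');s=cam('scene','pics/s16.png');T=toolT();print(T[:3,3])
hsv=cv2.cvtColor(d['img'],cv2.COLOR_RGB2HSV);m=(abs(hsv[:,:,0].astype(int)-29)<5)&(hsv[:,:,1]>150)&(hsv[:,:,2]>150)
print(fitcircle(d,contour(m),20.6,45))
E
```

```text
clock: 18.97
eef_pos: [469.9, -107.9, 160.9]
tool_rot: [3.14, -0.007, -0.0]
force: [1.7, -0.1, -0.2]
width: 57.2
clock: 19.13
eef_pos: [467.7, -106.8, 156.7]
tool_rot: [-3.141, -0.001, 0.001]
force: [0.1, -0.2, -1.0]
width: 56.8
[ 466.8 -106.7  155.4]
(array([ 466.8, -107.7,   19.8]), np.float64(0.16377334885117634))
```

View pics/w16.png

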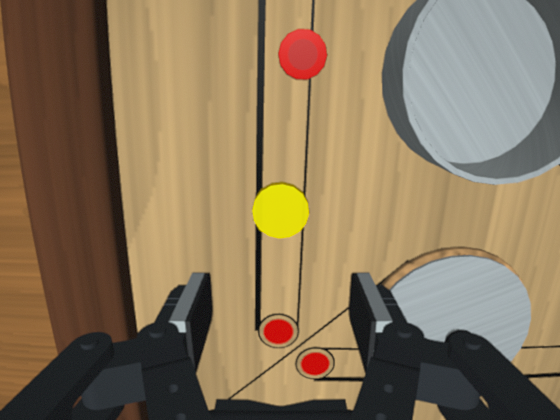

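View pics/s16.png

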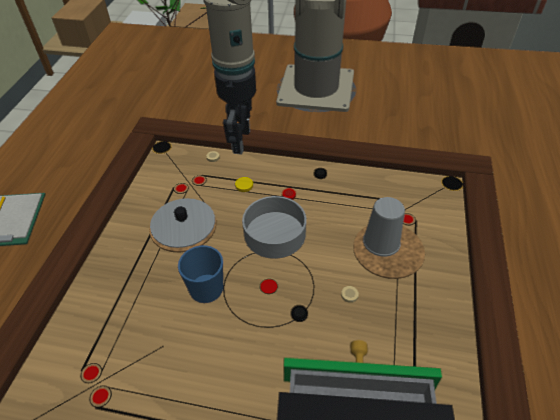

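```bash
python3 -m creep '0 0 -0.5 0 0 0 0; 0.5 0.4 -1 0 0 0 0; 1.1 0.8 -1.3 0 0 0 0; 1.7 1.3 -1.3 0 0 0 0; 2.3 1.7 -1.3 0 0 0 0; 2.9 2.1 -1.3 0 0 0 0; 3.4 2.5 -1.3 0 0 0 0; 3.45 2.55 -1.3 0 0 0 0; 3.45 2.55 -1.3 0 0 0 0; 3.45 2.55 -1.3 0 0 0 0'
python3 - <<'E'
from fit import *
np.set_printoptions(precision=1,suppress=True)
d=cam('wrist','pics/w17.png');s=cam('scene','pics/s17.png');T=toolT();print(T[:3,3])
hsv=cv2.cvtColor(d['img'],cv2.COLOR_RGB2HSV)
m=((hsv[:,:,1]<45)&(hsv[:,:,2]>120)).astype(np.uint8);m[300:]=0
m=cv2.morphologyEx(m,cv2.MORPH_OPEN,np.ones((5,5)));n,l,st,ce=cv2.connectedComponentsWithStats(m)
i=1+st[1:,4].argmax();print(st[i]);c=contour(l==i);print(fitcircle(d,c,67,48))
im=cv2.resize(d['img'][80:320,150:420],None,fx=2.8,fy=2.8,interpolation=2);cv2.imwrite('pics/w17z.png',im[:,:,::-1])
E
```

```text
clock: 20.07
eef_pos: [604.3, -208.4, 206.6]
tool_rot: [-3.14, 0.004, -0.0]
force: [-1.1, 0.2, -1.0]
width: 85.2
[ 604.5 -207.9  207.7]
[  201   110   163   157 19048]
(array([ 604. , -208.4,   66.6]), np.float64(0.19620957259777327))
```

View pics/w17.png

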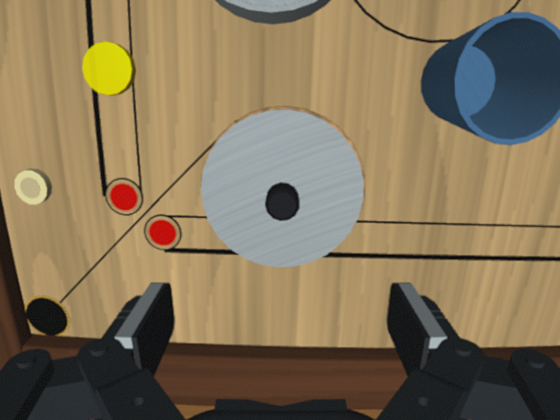

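View pics/w17z.png

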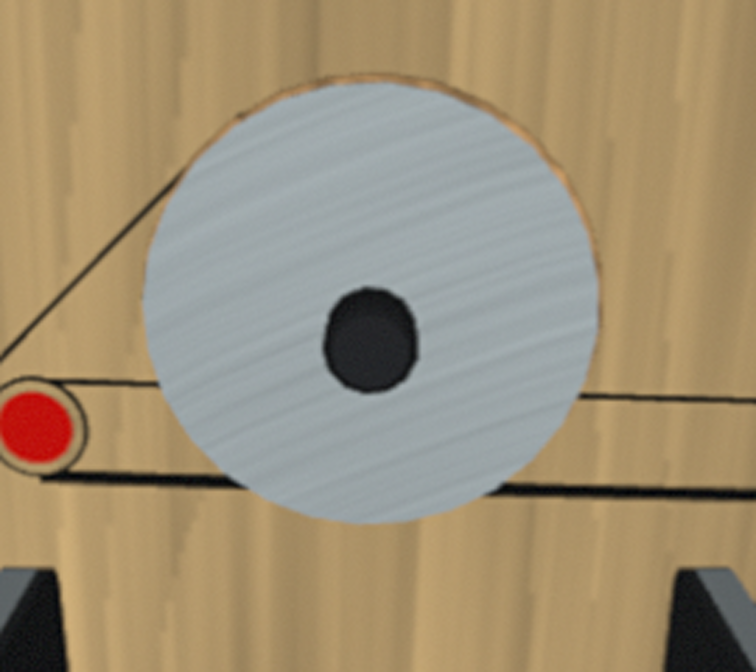

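Run:
```python
from h import *
print(ctrl.read_state()['qd'].round(3)); print(ctrl.finish_job())
```

```text
[-0.005 -0.013  0.002 -0.002  0.    -0.001  0.003]
the job is handed in; nothing more can be done
None
```

The lid and the striker are both where you asked, and the job was handed in at about 20 s of the 67 s allowed; `finish_job()` gives no verdict.

- **Lid:** I lifted it by its knob and lowered it onto the empty mat until I felt about 5 N of contact. The last wrist view showed it knob up, with its centre at about (604, -208.4). I measured the mat's centre at about (604.8, -209), so it is within about 1 mm.
- **Striker:** I took it out of the pot and set it on the near baseline with about 4.5 N of contact. It sits about 107 mm to the right of the baseline's middle and about 1 mm off the centre line between the two lines. It visibly overlaps both lines and is clear of the queen and the red end circles.
- **Bystanders:** The coins, cup and tumbler look unmoved in the last pictures, and the pot is still standing where it was; I judged this by eye, without re-measuring them.
- **Disagreements:** The scene camera read about 5 mm farther out in x than the top and wrist cameras, so I relied on the wrist and top views. The gripper width read 2–3 mm under the true diameters of the knob and the striker, but both grasps held.

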